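# Clamp the block in the drilling fixture

### The arm

A 6-joint arm with a two-finger parallel gripper is mounted at the origin on the work surface. World frame = base frame: x ahead of the robot, y to its left, z up, the work surface at z = 0. Lengths are in m, angles in degrees, forces in N, time in s.
With the tool pointing down it reaches from about 0.25 to 0.725 m from the base axis. Payload 9.7 kg.
Tool frame: the origin (TCP) lies at the very end of the fingers, on their centre line; the grasp point (between the pads) lies 19 mm behind it (bot.hold_point_z is the distance from the TCP to the grasp point, in m); z points along the fingers, y is the line along which they close (so a half turn about z gives the same grasp; the last joint's range is limited). The gripper opens to 85 mm and grips with 20 to 120 N. Pads are 22 mm wide; open, the fingers measure 114 mm over their backs; the gripper's body (76 mm by 85 mm) begins 54 mm behind the grasp point. The pads swing forward as they close: fully open they stand 13 mm farther back than shut.
Start: joints at [-65.604, 4.979, 10.078, 95.1, 0, 90], TCP at [0.227, -0.501, 0.231] pointing down, gripper open.
Joint ranges: [-179.16, 179.16], [-48.56, 103.87], [-65.8, 70.77], [-126.05, 130.52], [-82.76, 87.17], [-180, 180]. Speed limits (degrees/s): [127.2, 127.2, 147.25, 180, 180, 180].

### API

Orientations are given as [roll, pitch, yaw] about the fixed x, y, z axes, in that order (R = Rz(yaw) Ry(pitch) Rx(roll)).
In Python, from workcell import bot gives the robot as it stands.
- The arm moves only by the tool play_rows, never from a script. Its argument "targets" is a list of rows, each an object with "grip": the closure in counts, from 0 (fully open) to 255 (shut); "linear": the shift along the world's x, y, z in cm, a list of three; "delta_rot": the turn, a rotation vector about the world's x, y, z in rad, a list of three. A call has 1 to 10 rows; each row is the pose to reach, as a shift and turn from the pose commanded when the call began; what a row does not reach only later rows make up. A row lasts 1/10 s, in which the tool goes at most 50 mm and 8.59 degrees, less where a joint would pass 70% of its speed; a pose out of reach is approached as far as the arm can. A call with a gripper value outside its range is refused whole. The fingers move at their own pace and stop on an object; "force" is the grip in N (left out, the last holds). Time passes only in rows, so rows that repeat a pose let the fingers close. It gives the time, the measured TCP pose, the force, the opening and the grip force at its end, in the units of the state.
- bot.get_obs(): the state, without advancing time (a new reading comes with each control period).
- bot.camera(name): name is "scene" or "top" or "wrist"; returns a dict with "color" (384x512x3 uint8, red, green, blue), "range_z" (384x512 float32, m along the optical axis (not along the pixel's ray), 0 where there is no reading), "fov_y" (degrees; the focal length in pixels is half the picture's height over the tangent of half this angle, whatever the lens; pixels are square), "cx", "cy" (the principal point, pixels), "dist_coeffs" ([k1, k2, p1, p2, k3] as OpenCV has them; the pictures are not rectified), "world_to_cam" (4x4, takes a point from world to camera coordinates). Camera axes: x right, y up, looking along -z (the intrinsics and any distortion apply to the point x, -y, -z); pixel columns grow to the right and rows downward; lengths in m; the calibration is good to about 2 mm. A picture is of the moment at which its call begins.
- bot.job_done(): hands the job in; it is judged then, once.
Trained networks look in a picture, given as the dict that the camera call returned (one of the last four; its "shot" number tells which), for a name from the list of things; names that differ only in an ending like _2 or _b are one class to them, and where a whole thing is asked for, a point or a joint stands for the part that bears it (a point fixed in the world has none). Each returns a list of dicts, best first, with "conf" (0 to 1); they miss things now and then, are a little off and sometimes report something else, mostly with a low value. They report only what shows in the picture. A call takes as long as a camera call. They do not tell look-alikes from the thing itself.
- bot.search_frame(picture, target): "box" ([left, top, right, bottom] in pixels, round what is visible of it).
- bot.trace(picture, target): "pixels" (384x512 bool, what is visible of it) and "box" ([left, top, right, bottom] in pixels, round what is visible of it).
- bot.pinpoint(picture, target): "pixel" ([column, row] in pixels: a listed point, or the origin of a listed thing).
The state is a dict: "time": time; "q": joint angles; "qd": joint speeds; "joint_efforts": joint torques, N m; "ee_pos": TCP position; "tcp_rot": TCP orientation; "wrist_force": force on the tool from outside, world axes, zero at the start; "torque": the same for the moment, N m; "opening": finger opening in m; "grasp_force": force on a finger pad.
Only numpy, scipy, OpenCV 4.12 (cv2) and the standard library are available. Lean on these libraries where they do the work, as an engineer would, in place of code of your own. Each camera call takes 0.05 s, during which the arm holds its last target. There are 200 camera calls.

### The job

On the workbench, push the wooden block along between the guide rails of the drilling fixture until it is fully home against the end stop; then push the clamp's handle over and down until it snaps past its dead point and stays locked with its pad pressing on the block. Do it by pushing only: the block must not be lifted or tipped, and the other things on the bench are to be left where they are.

Things in the scene. Friction and masses are not known exactly. Their poses are not given: they have to be found in the camera images.
- fixture: Drilling fixture fixed to the bench: plywood base 160 (its x) by 320 (its y) by 18 mm; origin at the centre of the underside, on the bench top, z up. Two aluminium rails 10 mm high, 64 mm apart, run from y = -150 to +20 mm; the block slides between them along +y to a dark wooden end stop. Behind the stop, on x = 0, stands a steel over-centre clamp (cheeks 38 mm wide, top 80 mm above the bench).
- end_stop (a point): Mid-point of the end stop's face (fixture x = 0, y = +20 mm), 34 mm above the bench. The stop is 100 mm wide, 20 mm thick, its top 40 mm above the bench. The block is home when its leading face touches this face.
- block_mid (a point): Centre of the loose hardwood block, 60 (its x) by 90 (its y) by 32 mm high, about 0.15 kg, long axis along the fixture's y, between the rails with 2 mm play each side; its underside is 18 mm and its top 50 mm above the bench. At the start it is 30 to 70 mm short of the stop; home, this point is at fixture y = -25 mm.
- clamp_handle (a joint): Swing of the clamp handle, rad: 0 = open (75 degrees above horizontal, leaning to the fixture's +y), 1.15 = locked (9 degrees above horizontal, pointing to +y). It swings over and down towards +y. A spring drives it back open until the dead point at about 0.8; past it, it snaps to 1.15 and stays. Pushing 100 mm from the pivot takes about 7 N at first, then less.
- handle_pivot (a point): Fixed pivot of the handle, at fixture x = 0, y = +100 mm, 75 mm above the bench; the handle turns about an axis along the fixture's x.
- handle_end (a point): Free end of the handle, on its centre line, 130 mm from the pivot. The handle is a straight bar; its black grip, 24 mm wide (along fixture x) and 14 mm thick, spans 52 to 130 mm from the pivot. It is pushed on the face that looks to the stop.
- clamp_pad: Round rubber pad, 20 mm across, on a sprung spindle under the tip of the clamp arm; origin at the centre of its pressing face. The arm (100 mm long, 22 mm wide) is worked by the handle: open, it points 60 degrees up towards -y; closed, the pad presses with about 3.5 N at fixture x = 0, y = -15 mm, on top of the block if that is home.
- tape_mid (a point): Bystander, loose: tape measure, grey case 40 x 70 x 66 mm. Point half-way up it. Leave it where it is.
- offcut_mid (a point): Bystander, loose: pale wood offcut 50 x 100 x 38 mm. Point half-way up it. Leave it where it is.
- glue_mid (a point): Bystander, loose: white glue bottle, 52 mm across, 140 mm tall. Point half-way up it. Leave it where it is.
- square_mid (a point): Bystander, loose: try square lying flat, dark wooden stock 16 x 90 x 18 mm with a steel blade 110 mm long. Point half-way up it. Leave it where it is.
- flask_mid (a point): Bystander, loose: dark drinking flask, 72 mm across, 220 mm tall. Point half-way up it. Leave it where it is.
- tin_mid (a point): Bystander, loose: paint tin, 86 mm across, 110 mm tall. Point half-way up it. Leave it where it is.
- cup_mid (a point): Bystander, loose: open orange plastic cup, 80 mm across, 100 mm tall. Point half-way up it. Leave it where it is.
Mind the look-alikes: they are no part of the job. Leave any purple or red look-alike of the part that bears block_mid alone.

How it is judged:
By the outcome, as a careful person would: the job done as asked, in the order asked, and still so for the second after the job is handed in, with the robot touching nothing.
It also fails if it takes over 45 s, if anything falls off the work surface, if the arm or the gripper's body presses on something with over 40 N, if the wrist force passes 120 N, or if a joint passes its speed limit or range.

## Working session

There is one attempt and no reset: what is moved stays moved. The work goes in short steps, Python scripts to look and compute and a tool call to move; the robot and the scene stay as the last step left them, time stands still between calls to the robot, and variables do not carry over. Pictures are saved under pics/ and viewed, at most 10 in all, crops included, and the job is handed in when it is done.

Besides the shell and the picture viewer there is one more tool, called after "Request:" by a JSON object that holds its "api" and its "payload", one argument or row to a line. play_rows: Moves the arm, as the interface text tells. Its arguments: {"type":"object","properties":{"targets":{"type":"array","items":{"type":"object","properties":{"grip":{"type":"number"},"linear":{"type":"array","items":{"type":"number"}},"delta_rot":{"type":"array","items":{"type":"number"}}}}},"force":{"type":"number"}},"required":["targets"]}

```bash
mkdir -p pics
cat > h.py <<'E'
import numpy as np, cv2
from workcell import bot
def K(p):
    f=p["color"].shape[0]/2/np.tan(np.radians(p["fov_y"]/2))
    return np.array([[f,0,p["cx"]],[0,f,p["cy"]],[0,0,1.]]), np.array(p["dist_coeffs"],float)
def ray(p,px):
    k,d=K(p); u=cv2.undistortPoints(np.array(px,float).reshape(-1,1,2),k,d).reshape(-1,2)
    return np.c_[u[:,0],-u[:,1],-np.ones(len(u))]
def world(p,pc):
    T=np.linalg.inv(np.array(p["world_to_cam"])); return pc@T[:3,:3].T+T[:3,3]
def at_z(p,px,z):
    c=world(p,np.zeros((1,3)))[0]; w=world(p,ray(p,px))-c
    return c+w*((z-c[2])/w[:,2])[:,None]
def cloud(p,mask):
    r,c=np.nonzero(mask&(p["range_z"]>0)); 
    return world(p,ray(p,np.c_[c,r])*p["range_z"][r,c][:,None])
def proj(p,X):
    T=np.array(p["world_to_cam"]); c=np.atleast_2d(X)@T[:3,:3].T+T[:3,3]; k,d=K(p)
    return cv2.projectPoints(c*[1,-1,-1],np.zeros(3),np.zeros(3),k,d)[0].reshape(-1,2)
def save(p,n): cv2.imwrite("pics/"+n,p["color"][:,:,::-1])
E
python3 - <<'E'
from h import *
for cam in("scene","top"):
    p=bot.camera(cam); save(p,cam+"0.png"); print(cam)
    for n in ["end_stop","block_mid","handle_pivot","handle_end","clamp_pad","fixture"]:
        for r in bot.pinpoint(p,n)[:3]: 
            z={"end_stop":.034,"block_mid":.034,"handle_pivot":.075,"fixture":0,"handle_end":.2,"clamp_pad":.13}[n]
            print(n,np.round(r["pixel"]),round(r["conf"],2),at_z(p,r["pixel"],z).round(3))
    for n in ["tape_mid","offcut_mid","glue_mid","square_mid","flask_mid","tin_mid","cup_mid","block_mid","clamp_handle","fixture"]:
        for r in bot.trace(p,n)[:2]:
            c=cloud(p,r["pixels"])
            if len(c): print(n,np.round(r["box"]),round(r["conf"],2),np.percentile(c,[3,50,97],axis=0).round(3).tolist())
E
```

```text
scene
end_stop [254. 219.] 0.84 [[0.606 0.003 0.034]]
block_mid [162. 250.] 0.9 [[ 0.765 -0.289  0.034]]
block_mid [199. 172.] 0.89 [[ 0.369 -0.239  0.034]]
block_mid [147. 188.] 0.89 [[ 0.474 -0.428  0.034]]
handle_pivot [227. 212.] 0.71 [[ 0.616 -0.09   0.075]]
handle_pivot [275. 212.] 0.68 [[0.606 0.078 0.075]]
handle_pivot [252. 192.] 0.31 [[ 0.515 -0.011  0.075]]
handle_end [289. 186.] 0.6 [[0.608 0.12  0.2  ]]
clamp_pad [252. 192.] 0.56 [[ 0.571 -0.006  0.13 ]]
fixture [246. 221.] 0.68 [[ 0.589 -0.028  0.   ]]
tape_mid [272. 187. 292. 206.] 0.67 [[0.46, 0.062, 0.004], [0.488, 0.094, 0.047], [0.508, 0.135, 0.074]]
offcut_mid [202. 232. 232. 257.] 0.88 [[0.68, -0.167, 0.008], [0.723, -0.117, 0.036], [0.757, -0.073, 0.041]]
glue_mid [250. 230. 267. 268.] 0.74 [[0.75, 0.005, 0.01], [0.772, 0.028, 0.084], [0.783, 0.049, 0.14]]
square_mid [217. 180. 247. 198.] 0.61 [[0.386, -0.151, -0.0], [0.442, -0.068, 0.009], [0.458, -0.035, 0.021]]
flask_mid [115. 180. 145. 234.] 0.56 [[0.635, -0.451, 0.002], [0.667, -0.415, 0.11], [0.682, -0.391, 0.217]]
tin_mid [363. 222. 396. 262.] 0.85 [[0.65
[... 1800 characters left out ...]
4, -0.001], [0.686, 0.406, 0.105], [0.731, 0.452, 0.114]]
cup_mid [112. 208. 141. 233.] 0.82 [[0.445, 0.393, 0.0], [0.484, 0.442, 0.051], [0.514, 0.465, 0.102]]
block_mid [322. 143. 349. 168.] 0.78 [[0.702, -0.324, 0.013], [0.742, -0.286, 0.031], [0.784, -0.25, 0.037]]
block_mid [322. 188. 348. 214.] 0.71 [[0.533, -0.316, 0.013], [0.575, -0.277, 0.031], [0.616, -0.241, 0.038]]
clamp_handle [272. 190. 296. 209.] 0.15 [[0.535, -0.145, 0.023], [0.566, -0.101, 0.049], [0.603, -0.059, 0.055]]
fixture [213. 168. 308. 229.] 0.68 [[0.497, -0.174, 0.008], [0.584, -0.006, 0.019], [0.671, 0.128, 0.153]]
fixture [212. 219. 234. 236.] 0.55 [[0.45, 0.066, 0.008], [0.471, 0.1, 0.063], [0.493, 0.135, 0.07]]
```

Run:
```python
from h import *
p=bot.camera("top")
m=bot.trace(p,"fixture")[0]["pixels"]; c=cloud(p,m)
b=c[(c[:,2]>.012)&(c[:,2]<.024)]
print("base rect",cv2.minAreaRect((b[:,:2]*1000).astype(np.float32)))
m2=np.zeros_like(m);m2[180:215,268:300]=1
k=cloud(p,m2); k=k[(k[:,2]>.04)&(k[:,2]<.06)]
print("block rect",cv2.minAreaRect((k[:,:2]*1000).astype(np.float32)),np.median(k[:,2]))
im=cv2.resize(p["color"][130:250,190:360],None,fx=4.5,fy=4.5,interpolation=cv2.INTER_CUBIC)
cv2.imwrite("pics/top1.png",im[:,:,::-1])
p=bot.camera("scene")
im=cv2.resize(p["color"][140:280,110:310],None,fx=4,fy=4,interpolation=cv2.INTER_CUBIC)
cv2.imwrite("pics/scene1.png",im[:,:,::-1])
```

```text
base rect ((586.2294921875, -20.602264404296875), (319.9495544433594, 161.15805053710938), 78.43782806396484)
block rect ((568.7254638671875, -101.86204528808594), (89.57064819335938, 60.679100036621094), 79.6710433959961) 0.049370042087520494
```

View pics/top1.png

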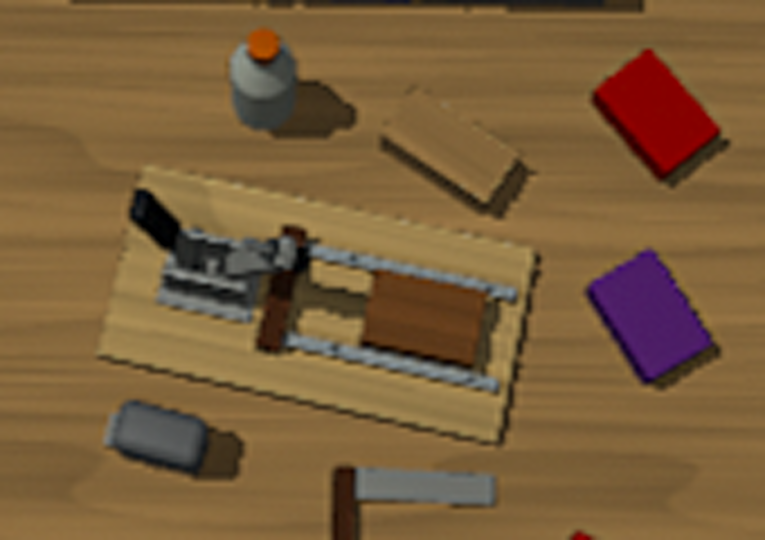

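View pics/scene1.png

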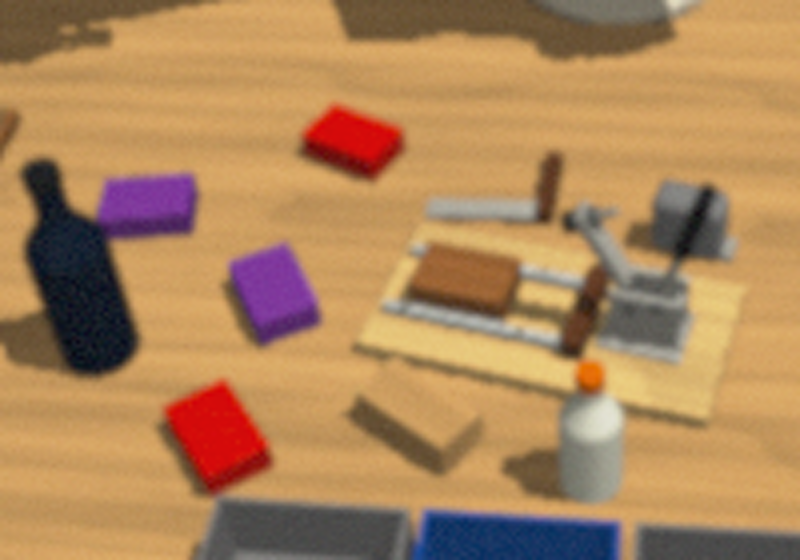

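Run:
```python
from h import *
from scipy.spatial.transform import Rotation as R
o=bot.get_obs(); print(o["time"],o["ee_pos"],o["tcp_rot"],o["wrist_force"],o["opening"])
print(R.from_euler("xyz",o["tcp_rot"],degrees=True).as_matrix().round(3))
```

```text
1.85 [ 0.22716917 -0.5008931   0.23126951] [-1.79998222e+02  3.50486009e-04  2.43936061e+01] [ 0.76431714 -0.09882766 -1.56133653] 0.08552162795467842
[[ 0.911  0.413 -0.   ]
 [ 0.413 -0.911  0.   ]
 [-0.    -0.    -1.   ]]
```

Request:
{"api": "play_rows", "payload": {
  "targets": [
    {"grip":255,"linear":[3.3,3.3,0],"delta_rot":[0,0,0.1]},
    {"grip":255,"linear":[6.6,6.6,0],"delta_rot":[0,0,0.2]},
    {"grip":255,"linear":[9.9,9.8,0],"delta_rot":[0,0,0.3]},
    {"grip":255,"linear":[13.2,13,0],"delta_rot":[0,0,0.4]},
    {"grip":255,"linear":[16.5,16.3,0],"delta_rot":[0,0,0.5]},
    {"grip":255,"linear":[19.8,19.6,0],"delta_rot":[0,0,0.6]},
    {"grip":255,"linear":[23.1,23,0],"delta_rot":[0,0,0.7]},
    {"grip":255,"linear":[26.4,26.3,0],"delta_rot":[0,0,0.8]},
    {"grip":255,"linear":[29.7,29.6,0],"delta_rot":[0,0,0.9]},
    {"grip":255,"linear":[32.7,32.5,0],"delta_rot":[0,0,0.943]}
  ]
}}

```text
time: 2.85
ee_pos: [0.5555, -0.174, 0.2313]
tcp_rot: [180.0, -0.0, 78.7]
wrist_force: [0.6, -0.3, 0.7]
opening: -0.0001
grasp_force: 0.0
```

Request:
{"api": "play_rows", "payload": {
  "targets": [
    {"grip":255,"linear":[0,0,-4]},
    {"grip":255,"linear":[0,0,-8]},
    {"grip":255,"linear":[0,0,-12]},
    {"grip":255,"linear":[0,0,-15]},
    {"grip":255,"linear":[0,0,-17]},
    {"grip":255,"linear":[0,0,-17]},
    {"grip":255,"linear":[0,0,-17]},
    {"grip":255,"linear":[0,0,-17]}
  ]
}}

```text
validation failed for argument at $.ta...
```

Request:
{"api": "play_rows", "payload": {
  "targets": [
    {"grip":255,"linear":[0,0,-4],"delta_rot":[0,0,0]},
    {"grip":255,"linear":[0,0,-8],"delta_rot":[0,0,0]},
    {"grip":255,"linear":[0,0,-12],"delta_rot":[0,0,0]},
    {"grip":255,"linear":[0,0,-15],"delta_rot":[0,0,0]},
    {"grip":255,"linear":[0,0,-17],"delta_rot":[0,0,0]},
    {"grip":255,"linear":[0,0,-17],"delta_rot":[0,0,0]},
    {"grip":255,"linear":[0,0,-17],"delta_rot":[0,0,0]}
  ]
}}

```text
time: 3.55
ee_pos: [0.5543, -0.1759, 0.0619]
tcp_rot: [180.0, -0.0, 78.4]
wrist_force: [0.0, -0.4, 0.4]
opening: 0.0
grasp_force: 0.0
```

Run:
```python
from h import *
p=bot.camera("wrist"); save(p,"w1.png"); print(bot.get_obs()["ee_pos"])
```

```text
[ 0.55477459 -0.17611866  0.06272691]
```

View pics/w1.png

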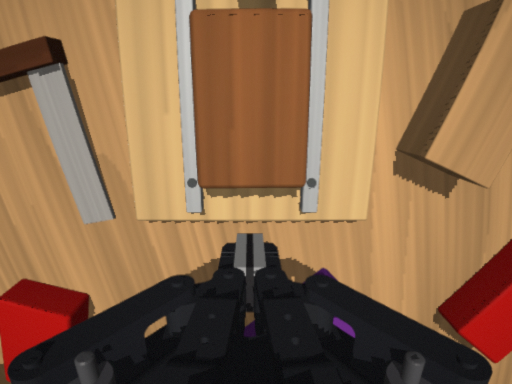

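Request:
{"api": "play_rows", "payload": {
  "targets": [
    {"grip":255,"linear":[0,0,-2],"delta_rot":[0,0,0]},
    {"grip":255,"linear":[0,0,-3.4],"delta_rot":[0,0,0]},
    {"grip":255,"linear":[0,0,-3.4],"delta_rot":[0,0,0]},
    {"grip":255,"linear":[0.2,1,-3.4],"delta_rot":[0,0,0]},
    {"grip":255,"linear":[0.3,1.5,-3.4],"delta_rot":[0,0,0]},
    {"grip":255,"linear":[0.4,2,-3.4],"delta_rot":[0,0,0]},
    {"grip":255,"linear":[0.5,2.5,-3.4],"delta_rot":[0,0,0]},
    {"grip":255,"linear":[0.6,3,-3.4],"delta_rot":[0,0,0]},
    {"grip":255,"linear":[0.7,3.5,-3.4],"delta_rot":[0,0,0]}
  ]
}}

```text
time: 4.5
ee_pos: [0.5614, -0.1405, 0.0275]
tcp_rot: [180.0, 0.0, 78.4]
wrist_force: [-0.3, -1.1, 1.3]
opening: -0.0004
grasp_force: 0.7
```

Request:
{"api": "play_rows", "payload": {
  "targets": [
    {"grip":255,"linear":[0.1,0.5,0],"delta_rot":[0,0,0]},
    {"grip":255,"linear":[0.2,1,0],"delta_rot":[0,0,0]},
    {"grip":255,"linear":[0.3,1.5,0],"delta_rot":[0,0,0]},
    {"grip":255,"linear":[0.4,2,0],"delta_rot":[0,0,0]},
    {"grip":255,"linear":[0.5,2.5,0],"delta_rot":[0,0,0]},
    {"grip":255,"linear":[0.6,3,0],"delta_rot":[0,0,0]},
    {"grip":255,"linear":[0.66,3.3,0],"delta_rot":[0,0,0]},
    {"grip":255,"linear":[0.7,3.5,0],"delta_rot":[0,0,0]}
  ]
}}

```text
time: 5.3
ee_pos: [0.5682, -0.1056, 0.0273]
tcp_rot: [-180.0, 0.0, 78.4]
wrist_force: [-0.1, -1.6, 0.6]
opening: 0.0002
grasp_force: 0.7
```

Request:
{"api": "play_rows", "payload": {
  "targets": [
    {"grip":255,"linear":[0.04,0.2,0],"delta_rot":[0,0,0]},
    {"grip":255,"linear":[0.08,0.4,0],"delta_rot":[0,0,0]},
    {"grip":255,"linear":[0.1,0.5,0],"delta_rot":[0,0,0]}
  ]
}}

```text
time: 5.6
ee_pos: [0.5692, -0.1008, 0.0273]
tcp_rot: [-180.0, -0.0, 78.4]
wrist_force: [-0.8, -1.3, 0.9]
opening: -0.0002
grasp_force: 0.7
```

Request:
{"api": "play_rows", "payload": {
  "targets": [
    {"grip":255,"linear":[0.02,0.1,0],"delta_rot":[0,0,0]},
    {"grip":255,"linear":[0.04,0.2,0],"delta_rot":[0,0,0]}
  ]
}}

```text
time: 5.8
ee_pos: [0.5694, -0.1001, 0.0273]
tcp_rot: [180.0, 0.2, 78.4]
wrist_force: [-2.5, -12.2, 1.5]
opening: 0.0003
grasp_force: 6.3
```

Request:
{"api": "play_rows", "payload": {
  "targets": [
    {"grip":255,"linear":[0.01,0.05,0],"delta_rot":[0,0,0]},
    {"grip":255,"linear":[0.01,0.05,0],"delta_rot":[0,0,0]}
  ]
}}

```text
time: 6.0
ee_pos: [0.5694, -0.1002, 0.0273]
tcp_rot: [180.0, 0.2, 78.3]
wrist_force: [-1.5, -11.1, 0.6]
opening: 0.0001
grasp_force: 5.5
```

Run:
```python
from h import *
p=bot.camera("wrist"); save(p,"w2.png"); print(bot.get_obs()["ee_pos"])
```

```text
[ 0.56936298 -0.10019238  0.02731154]
```

View pics/w2.png

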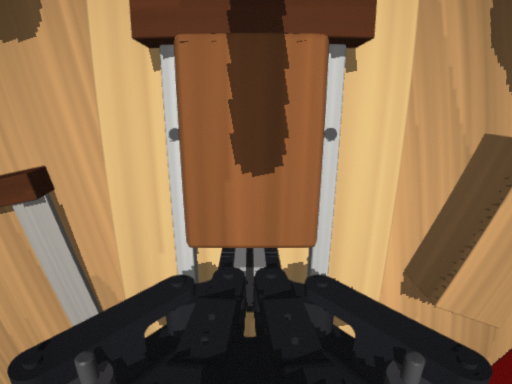

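Request:
{"api": "play_rows", "payload": {
  "targets": [
    {"grip":255,"linear":[-0.2,-1,0],"delta_rot":[0,0,0]},
    {"grip":255,"linear":[-0.5,-2.5,0],"delta_rot":[0,0,0]},
    {"grip":255,"linear":[-0.5,-2.5,4],"delta_rot":[0,0,0]},
    {"grip":255,"linear":[-0.5,-2.5,8],"delta_rot":[0,0,0]},
    {"grip":255,"linear":[-0.5,-2.5,12],"delta_rot":[0,0,0]},
    {"grip":255,"linear":[-0.5,-2.5,16],"delta_rot":[0,0,0]},
    {"grip":255,"linear":[-0.5,-2.5,20],"delta_rot":[0,0,0]},
    {"grip":255,"linear":[-0.5,-2.5,22],"delta_rot":[0,0,0]},
    {"grip":255,"linear":[-0.5,-2.5,22],"delta_rot":[0,0,0]},
    {"grip":255,"linear":[-0.5,-2.5,22],"delta_rot":[0,0,0]}
  ]
}}

```text
time: 7.05
ee_pos: [0.5647, -0.124, 0.2469]
tcp_rot: [180.0, -0.0, 78.4]
wrist_force: [-0.9, -1.0, -0.7]
opening: 0.0002
grasp_force: 0.0
```

Run:
```python
from h import *
O=np.array([.586,-.0206]);a=np.radians(78.44);yy=np.array([np.cos(a),np.sin(a)]);xx=np.array([yy[1],-yy[0]])
print(bot.get_obs()["ee_pos"])
for cam in("scene","top","wrist"):
    p=bot.camera(cam)
    c=cloud(p,np.ones((384,512),bool)); f=np.c_[(c[:,:2]-O)@xx,(c[:,:2]-O)@yy,c[:,2]]
    s=f[(abs(f[:,0])<.045)&(f[:,1]>.0)&(f[:,1]<.2)&(f[:,2]>.085)&(f[:,2]<.215)]
    print(cam,len(s))
    for z in np.arange(.085,.215,.015):
        q=s[abs(s[:,2]-z)<.0075]
        for nm,w in(("arm",q[q[:,1]<.095]),("hnd",q[q[:,1]>=.095])):
            if len(w)>1: print("  z%.3f"%z,nm,len(w),"x",w[:,0].min().round(3),w[:,0].max().round(3),"y",w[:,1].min().round(3),w[:,1].max().round(3))
    k=f[(abs(f[:,0])<.026)&(f[:,1]<.01)&(f[:,1]>-.12)&(f[:,2]>.044)&(f[:,2]<.056)]
    if len(k)>20: print("block y",np.percentile(k[:,1],[1,99]).round(4))
    save(p,cam+"3.png")
```

```text
[ 0.56468247 -0.1239542   0.24691271]
scene 282
  z0.085 arm 13 x -0.007 0.014 y 0.057 0.07
  z0.085 hnd 3 x 0.003 0.011 y 0.1 0.105
  z0.100 arm 26 x -0.009 0.014 y 0.048 0.067
  z0.100 hnd 6 x 0.008 0.011 y 0.101 0.109
  z0.115 arm 27 x -0.007 0.015 y 0.038 0.059
  z0.115 hnd 9 x 0.009 0.014 y 0.104 0.115
  z0.130 arm 30 x -0.008 0.015 y 0.014 0.049
  z0.130 hnd 11 x 0.001 0.014 y 0.108 0.121
  z0.145 arm 45 x -0.01 0.015 y 0.009 0.044
  z0.145 hnd 16 x 0.004 0.014 y 0.11 0.124
  z0.160 arm 27 x -0.007 0.014 y 0.022 0.057
  z0.160 hnd 15 x -0.007 0.016 y 0.116 0.13
  z0.175 hnd 17 x 0.0 0.015 y 0.12 0.135
  z0.190 hnd 16 x -0.009 0.014 y 0.123 0.138
  z0.205 hnd 21 x -0.008 0.014 y 0.126 0.139
block y [-0.0657  0.0092]
top 272
  z0.085 arm 12 x -0.019 0.017 y 0.061 0.073
  z0.085 hnd 10 x -0.018 0.017 y 0.098 0.115
  z0.100 arm 17 x -0.011 0.008 y 0.05 0.068
  z0.100 hnd 11 x -0.01 0.01 y 0.1 0.11
  z0.115 arm 13 x -0.011 0.004 y 0.049 0.06
  z0.115 hnd 12 x -0.009 0.01 y 0.105 0.113
  z0.130 arm 14 x -0.012 0.001 y 0.021 0.05
  z0.130 hnd 7 x -0.012 0.011 y 0.108 0.118
  z0.145 arm 47 x -0.011 0.011 y 0.01 0.041
  z0.145 hnd 19 x -0.012 0.011 y 0.109 0.124
  z0.160 arm 34 x -0.011 0.01 y 0.024 0.06
  z0.160 hnd 12 x -0.012 0.011 y 0.113 0.126
  z0.175 hnd 18 x -0.012 0.011 y 0.117 0.129
  z0.190 hnd 21 x -0.012 0.008 y 0.122 0.138
  z0.205 hnd 25 x -0.012 0.012 y 0.126 0.139
block y [-0.06    0.0091]
wrist 1432
  z0.100 arm 6 x -0.01 0.012 y 0.059 0.059
  z0.115 arm 59 x -0.01 0.012 y 0.049 0.058
  z0.130 arm 38 x -0.01 0.011 y 0.013 0.049
  z0.145 arm 726 x -0.01 0.011 y 0.009 0.044
  z0.160 arm 603 x -0.01 0.011 y 0.022 0.044
block y [-0.0692  0.0095]
```

View pics/wrist3.png

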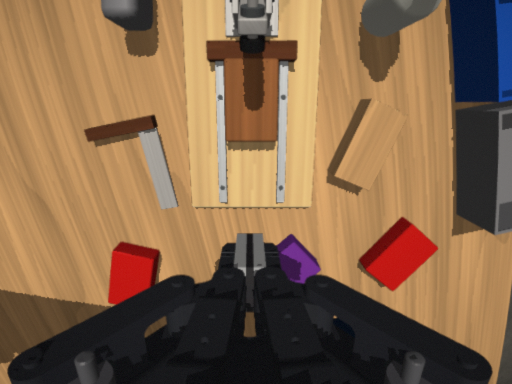

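Request:
{"api": "play_rows", "payload": {
  "targets": [
    {"grip":255,"linear":[0.8,4,0],"delta_rot":[0,0,0]},
    {"grip":255,"linear":[1.6,8,0],"delta_rot":[0,0,0]},
    {"grip":255,"linear":[2.5,12,0],"delta_rot":[0,0,0]},
    {"grip":255,"linear":[3.3,16,0],"delta_rot":[0,0,0]},
    {"grip":255,"linear":[3.9,19,0],"delta_rot":[0,0,0]},
    {"grip":255,"linear":[3.9,19,0],"delta_rot":[0,0,0]},
    {"grip":255,"linear":[3.9,19,-3],"delta_rot":[0,0,0]},
    {"grip":255,"linear":[3.9,19,-6],"delta_rot":[0,0,0]},
    {"grip":255,"linear":[3.9,19,-7.3],"delta_rot":[0,0,0]},
    {"grip":255,"linear":[3.9,19,-7.3],"delta_rot":[0,0,0]}
  ]
}}

```text
time: 8.2
ee_pos: [0.6024, 0.066, 0.1719]
tcp_rot: [-179.8, 0.1, 78.4]
wrist_force: [-0.8, -0.2, 1.0]
opening: -0.0003
grasp_force: 0.0
```

Request:
{"api": "play_rows", "payload": {
  "targets": [
    {"grip":255,"linear":[0.2,1.0,0],"delta_rot":[0,0,0]},
    {"grip":255,"linear":[0.4,2.0,0],"delta_rot":[0,0,0]},
    {"grip":255,"linear":[0.5,2.4,-0.1],"delta_rot":[0,0,0]},
    {"grip":255,"linear":[0.6,2.9,-0.2],"delta_rot":[0,0,0]},
    {"grip":255,"linear":[0.7,3.4,-0.4],"delta_rot":[0,0,0]},
    {"grip":255,"linear":[0.8,3.9,-0.6],"delta_rot":[0,0,0]},
    {"grip":255,"linear":[0.9,4.4,-0.85],"delta_rot":[0,0,0]}
  ]
}}

```text
time: 8.9
ee_pos: [0.6134, 0.1109, 0.1678]
tcp_rot: [179.8, -0.0, 78.4]
wrist_force: [-2.2, -3.8, 7.2]
opening: 0.0
grasp_force: 3.5
```

Request:
{"api": "play_rows", "payload": {
  "targets": [
    {"grip":255,"linear":[0.15,0.8,-0.45],"delta_rot":[0,0,0]},
    {"grip":255,"linear":[0.3,1.5,-0.9],"delta_rot":[0,0,0]},
    {"grip":255,"linear":[0.45,2.15,-1.45],"delta_rot":[0,0,0]},
    {"grip":255,"linear":[0.55,2.75,-2.1],"delta_rot":[0,0,0]},
    {"grip":255,"linear":[0.7,3.3,-2.75],"delta_rot":[0,0,0]},
    {"grip":255,"linear":[0.8,3.8,-3.45],"delta_rot":[0,0,0]},
    {"grip":255,"linear":[0.85,4.2,-4.05],"delta_rot":[0,0,0]},
    {"grip":255,"linear":[0.9,4.5,-4.7],"delta_rot":[0,0,0]},
    {"grip":255,"linear":[0.9,4.5,-4.7],"delta_rot":[0,0,0]}
  ]
}}

```text
time: 9.8
ee_pos: [0.6211, 0.1559, 0.1172]
tcp_rot: [-179.9, 0.1, 78.4]
wrist_force: [-0.4, -0.2, -0.2]
opening: -0.0001
grasp_force: 0.0
```

Run:
```python
from h import *
O=np.array([.586,-.0206]);a=np.radians(78.44);yy=np.array([np.cos(a),np.sin(a)]);xx=np.array([yy[1],-yy[0]])
print(bot.get_obs()["ee_pos"])
p=bot.camera("scene")
im=cv2.resize(p["color"][140:280,180:340],None,fx=4,fy=4,interpolation=cv2.INTER_CUBIC)
cv2.imwrite("pics/s4.png",im[:,:,::-1])
```

```text
[0.62112634 0.15585406 0.11720125]
```

View pics/s4.png

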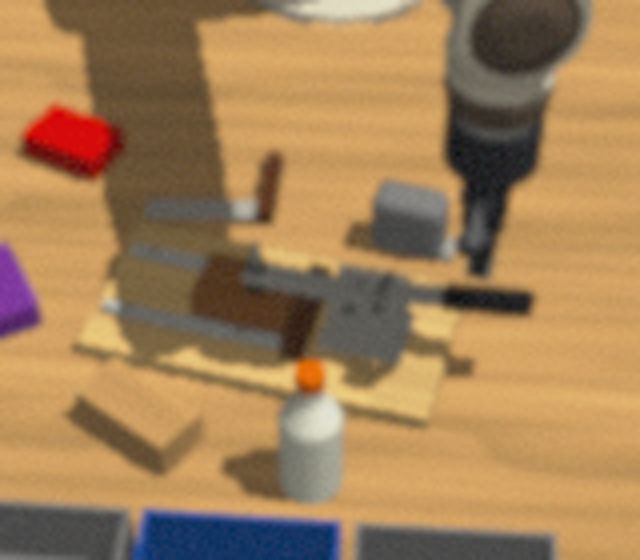

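Request:
{"api": "play_rows", "payload": {
  "targets": [
    {"grip":255,"linear":[0,0,3],"delta_rot":[0,0,0]},
    {"grip":255,"linear":[0,0,7],"delta_rot":[0,0,0]},
    {"grip":255,"linear":[0,0,11],"delta_rot":[0,0,0]},
    {"grip":255,"linear":[0,0,13],"delta_rot":[0,0,0]},
    {"grip":255,"linear":[0,0,13],"delta_rot":[0,0,0]},
    {"grip":255,"linear":[0,0,13],"delta_rot":[0,0,0]}
  ]
}}

```text
time: 10.45
ee_pos: [0.6219, 0.1554, 0.2488]
tcp_rot: [180.0, -0.0, 78.4]
wrist_force: [0.9, -0.2, -0.4]
opening: 0.0
grasp_force: 0.0
```

Run:
```python
from h import *
O=np.array([.586,-.0206]);a=np.radians(78.44);yy=np.array([np.cos(a),np.sin(a)]);xx=np.array([yy[1],-yy[0]])
p=bot.camera("scene")
c=cloud(p,np.ones((384,512),bool)); f=np.c_[(c[:,:2]-O)@xx,(c[:,:2]-O)@yy,c[:,2]]
h=f[(abs(f[:,0])<.02)&(f[:,1]>.165)&(f[:,1]<.24)&(f[:,2]>.06)&(f[:,2]<.18)]
print("handle",len(h),np.percentile(h,[2,50,98],axis=0).round(3))
k=f[(abs(f[:,0])<.026)&(f[:,1]<-.05)&(f[:,1]>-.12)&(f[:,2]>.044)&(f[:,2]<.056)]
print("block rear",np.percentile(k[:,1],1))
for n in["tape_mid","square_mid","glue_mid","offcut_mid"]:
    r=bot.trace(p,n)[0]; print(n,np.round(r["box"]),np.median(cloud(p,r["pixels"]),axis=0).round(3))
```

```text
handle 132 [[-0.008  0.166  0.082]
 [ 0.008  0.197  0.095]
 [ 0.014  0.226  0.102]]
block rear -0.06663082147203152
tape_mid [114. 180. 145. 232.] [ 0.667 -0.414  0.11 ]
square_mid [222. 177. 250. 195.] [ 0.441 -0.069  0.009]
glue_mid [249. 230. 269. 270.] [0.773 0.028 0.083]
offcut_mid [201. 232. 231. 258.] [ 0.723 -0.117  0.036]
```

```bash
python3 -c "
from workcell import bot
print(bot.job_done())"
```

```text
the job is handed in; nothing more can be done
None
```

I pushed the block home against the end stop, then pushed the clamp handle over until it snapped and stayed locked, with its pad on the block. The arm is clear of everything, and the job was handed in at about 10.5 s on the robot's clock.

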